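# Move a lift-off guard door with sprung hinge pins to the other test bay

### The arm

A 7-joint arm with a two-finger parallel gripper is mounted at the origin on the work surface; the furniture and walls round the work are solid. World frame = base frame: x ahead of the robot, y to its left, z up, the work surface at z = 0. Lengths are in m, angles in rad, forces in N, time in s.
With the tool pointing down it reaches from about 0.35 to 0.9 m from the base axis. Payload 8.1 kg.
Tool frame: the origin (TCP) lies midway between the tips of the shut fingers; the grasp point (between the pads) lies 19 mm behind it; z points along the fingers, y is the line along which they close (so a half turn about z gives the same grasp; the last joint's range is limited). The gripper opens to 92 mm and grips with 3 to 60 N. Pads are 19 mm wide; open, the fingers measure 130 mm over their backs; the gripper's body (75 mm by 190 mm) begins 47 mm behind the grasp point.
Start: joints at [-1.439, 0.434, 0.025, 1.573, -0.012, 1.134, -0.075], TCP at [0.145, 0.608, 0.227] pointing down, gripper open.
Joint ranges: [-2.62, 2.62], [-0.44, 2.09], [-1.27, 1.32], [0.08, 2.57], [-1.32, 4.46], [0.12, 2], [-2.74, 2.74]. Speed limits (rad/s): [2.22, 2.22, 3.01, 3.01, 3.14, 3.14, 3.14].

### API

Orientations are given as a rotation vector (axis times angle).
In Python, from cell import arm gives the robot as it stands.
- The arm moves only by the tool carry_out, never from a script. Its arguments are lists of equal length, an entry for each row: "claw": the finger opening in cm, from 0 to 9.18; "delta_pos": the shift along the tool's x, y, z in cm, a list of three; "angular": the turn, a rotation vector about the tool's x, y, z in rad, a list of three. In form: {"claw": [claw, ...], "delta_pos": [[dx, dy, dz], ...], "angular": [[ax, ay, az], ...]}. A call has 1 to 20 rows; each row shifts and turns the commanded pose from where the row before left it, along the tool's axes as they then stand; what a row does not reach is not made up. A row lasts 1/10 s, in which the tool goes at most 50 mm and 8.59 degrees, less where a joint would pass 70% of its speed; a pose out of reach is approached as far as the arm can. A call with a gripper value outside its range is refused whole. The fingers move at their own pace and stop on an object; "force" is the grip in N (left out, the last holds). Time passes only in rows, so rows that do not move let the fingers close. It gives the time, the measured TCP pose, the force, the opening and the grip force at its end, in the units of the state.
- arm.observe(): the state, without advancing time (a new reading comes with each control period).
- arm.get_image(name): name is "side" or "top" or "wrist"; returns a dict with "frame" (400x640x3 uint8, red, green, blue), "mtx" (3x3 intrinsics, pixels), "T" (4x4, takes a point from camera to world coordinates). Camera axes: x right, y down, z forward; pixel columns grow to the right and rows downward; lengths in m; the calibration is good to about 2 mm. A picture is of the moment at which its call begins. There is no depth.
- arm.sign_off(): hands the job in; it is judged then, once.
Trained networks look in a picture, given as the dict that the camera call returned (one of the last four; its "shot" number tells which), for a name from the list of things; names that differ only in an ending like _2 or _b are one class to them, and where a whole thing is asked for, a point or a joint stands for the part that bears it (a point fixed in the world has none). Each returns a list of dicts, best first, with "conf" (0 to 1); they miss things now and then, are a little off and sometimes report something else, mostly with a low value. They report only what shows in the picture. A call takes as long as a camera call. They do not tell look-alikes from the thing itself.
- arm.look_for(label, picture): "centre" ([column, row] as shares, 0 to 1, of the picture: columns of its width, rows of its height, amid what is visible of it).
- arm.trace(label, picture): "region" (400x640 bool, what is visible of it) and "centre" ([column, row] as shares, 0 to 1, of the picture: columns of its width, rows of its height, amid what is visible of it).
- arm.place_of(label, picture): "centre" ([column, row] as shares, 0 to 1, of the picture: columns of its width, rows of its height: a listed point, or the origin of a listed thing).
The state is a dict: "clock": time; "joints": joint angles; "dq": joint speeds; "joint_efforts": joint torques, N m; "position": TCP position; "ee_rot": TCP orientation; "force": force on the tool from outside, world axes, zero at the start; "ft_torque": the same for the moment, N m; "width": opening from 0.0 (shut) to 1.0 (fully open); "gripper_force": force on a finger pad.
Only numpy, scipy, OpenCV 4.12 (cv2) and the standard library are available. Lean on these libraries where they do the work, as an engineer would, in place of code of your own. Each camera call takes 0.05 s, during which the arm holds its last target. There are 200 camera calls.

### The job

The guard door hangs by its two sprung hinge pins on one of the two test bays. Squeeze its two knobs together to draw the pins, lift the door off, and drop it into the empty bay's hinge brackets: feel your way in gently, press down on the sprung pads until the pins face their windows, and let the pins spring out so that the door is locked in. Do not force the door against either bay and leave the other things on the table where they are.

Things in the scene. Friction and masses are not known exactly. Their poses are not given: they have to be found in the camera images.
- door: Guard door, about 0.28 kg: a round steel hinge bar, 14 mm diameter, 160 mm long along y (its last 16 mm at each end are square, 14x14 mm), and a clear panel hanging under it (6 mm thick, 132 mm wide, down to 78 mm below the bar axis). Origin: middle of the bar, on the hinge-pin axis; z up. Pinching its two knobs together along y draws both pins in and also carries the door.
- knob_l (a point): Middle of the outer face of the left (+y) black knob, 22.5 mm above the bar axis, 24 mm left of the door's middle while the pin is out. Both knobs: 24 mm wide in x, 8 mm thick in y, standing from 7 to 38 mm above the bar axis. Outer faces 48 mm apart with pins out, 30 mm apart with both pins fully drawn (a firm end stop).
- knob_r (a point): Middle of the outer face of the right (-y) knob, the mirror image of knob_l.
- pin_l (a joint): Left sprung hinge pin, 7 mm diameter, fixed to knob_l. 0 = fully out, standing 8 mm out of the bar's end; 0.009 m = fully drawn, inside the bar. Its spring pushes out with 4 N when out, 7 N when drawn.
- pin_r (a joint): Right sprung hinge pin on knob_r, the mirror image of pin_l.
- bay_a: Test bay on which the door hangs at the start: an open grey box 75 mm high (x = 28 to 130 mm) with a board in it and two aluminium bracket posts in front (y = 72 to 93 mm either side). Origin on the table under the middle of the hinge axis; x into the bay, y along the hinge, z up. Nothing on it is above z = 150 mm. Here the hinge brackets stand exactly at their nominal place.
- bay_b: The empty test bay, same frame and sizes as bay_a. But its two brackets (channels, windows, pads, flanges) are clamped together at an unreported setting: up to 12 mm forward or back in bay x and up to 5 mm low or high in z from nominal, both brackets alike, no shift in y. It must be felt or seen. More than 20 N between the door and a bay bends the brackets.
- bay_b_window (a point): NOMINAL middle between the two pin windows, 105 mm above bay_b's origin (it does not follow the real setting). Each window is 11 mm high in the end wall of its post. End walls' inner faces are 83 mm either side: the bar has 3 mm play at each end. The pins can spring out only while the bar axis is from 2 mm below to 2 mm above the real window centre.
- bay_b_stop (a point): NOMINAL top of the channel-side face of the rear flanges, at bay x = 8.5 mm, z = 150 mm. Each post has a channel for a bar end, open above and towards the door's middle, 17 mm wide in x, between a front flange (5 mm thick, top only at z = 125 mm) and this taller rear flange, which can be felt for: with the bar touching it, the channel's centre is 1.5 mm towards -x.
- bay_b_pads (a point): NOMINAL middle between the tops of the two sprung black pads in the channels, z = 104 mm. They first touch when the bar axis is 6 mm above the window centre, bottom when it is 2 mm below, and together push up 3 N at first touch, 1 N more per mm, 11 N at the bottom. So press until about 9 N, then let go: they hold the latched bar axis 2 mm above the window centre.
- glue_bottle: Small white glue bottle with a blue cap, 22x34x72 mm, standing between the bays; origin under its centre. To be left alone.
- lamp_cap: White lamp cap with a slotted upright, 66x66x79 mm, standing behind the bays; origin under its centre. To be left alone.
- spring_clamp: Black spring clamp, 34x71x14 mm, lying at the left edge; origin under its centre. To be left alone.
- screwdriver: Screwdriver with a dark thick handle, 29x197x30 mm, lying on the left in front of the bays; origin under its centre. To be left alone.
Mind the look-alikes: they are no part of the job. Of the things that look like the door, the larger one is meant.

How it is judged:
By the outcome, as a careful person would: the job done as asked, in the order asked, and still so for the second after the job is handed in, with the robot touching nothing.
It also fails if it takes over 51 s, if anything falls off the work surface, if the arm or the gripper's body presses on something with over 40 N, if the wrist force passes 120 N, or if a joint passes its speed limit or range.

## Working session

There is one attempt and no reset: what is moved stays moved. The work goes in short steps, Python scripts to look and compute and a tool call to move; the robot and the scene stay as the last step left them, time stands still between calls to the robot, and variables do not carry over. Pictures are saved under pics/ and viewed, at most 10 in all, crops included, and the job is handed in when it is done.

Besides the shell and the picture viewer there is one more tool, called after "Request:" as name(argument=value, ...) on one line, values as JSON. carry_out: Moves the arm, as the interface text tells. Its arguments: {"type":"object","properties":{"claw":{"type":"array","items":{"type":"number"}},"delta_pos":{"type":"array","items":{"type":"array","items":{"type":"number"}}},"angular":{"type":"array","items":{"type":"array","items":{"type":"number"}}},"force":{"type":"number"}},"required":["claw","delta_pos","angular"]}

```bash
mkdir -p pics; ls
cat > h.py <<'E'
from cell import arm
import numpy as np, cv2
def shot(n,f=None):
    p=arm.get_image(n)
    if f: cv2.imwrite('pics/'+f,p['frame'][:,:,::-1])
    return p
def ray(p,c):
    d=np.linalg.inv(p['mtx'])@[c[0]*640,c[1]*400,1]; T=p['T']
    return T[:3,3],T[:3,:3]@d
def atz(p,c,z):
    o,d=ray(p,c); return o+d*(z-o[2])/d[2]
def tri(rs):
    A=0;b=0
    for o,d in rs:
        d=d/np.linalg.norm(d);P=np.eye(3)-np.outer(d,d);A=A+P;b=b+P@o
    x=np.linalg.solve(A,b); return x
def proj(p,X):
    c=np.linalg.inv(p['T'])@np.append(X,1); u=p['mtx']@c[:3]; return u[:2]/u[2]
E
python3 - <<'E'
from h import *
s=arm.observe();print(s['position'],s['ee_rot'],s['force'])
for n in('top','side','wrist'):
    p=shot(n,n+'0.png');print(n,p['T'].round(3).tolist(),p['mtx'][0,0])
    for l in('door','knob_l','knob_r','bay_a','bay_b','bay_b_window','bay_b_stop','bay_b_pads'):
        print(l,[((np.array(r['centre'])*[640,400]).round(1).tolist(),round(r['conf'],2)) for r in arm.place_of(l,p)][:4])
E
```

```text
pics
[0.14536271 0.60733057 0.22594614] [-3.68113057e-01 -3.11993788e+00  2.48975715e-03] [ 0.36806206 -0.11101406 -0.25832805]
top [[-0.025, -0.987, 0.16, 0.296], [-1.0, 0.022, -0.017, 0.079], [0.013, -0.161, -0.987, 1.092], [0.0, 0.0, 0.0, 1.0]] 383.92931124462564
door [([238.7, 201.7], 0.74), ([198.0, 300.3], 0.59)]
knob_l [([198.4, 307.5], 0.5), ([192.0, 298.1], 0.49), ([235.4, 200.7], 0.48), ([251.2, 199.9], 0.44)]
knob_r [([198.4, 307.5], 0.5), ([192.0, 298.1], 0.49), ([235.4, 200.7], 0.48), ([251.2, 199.9], 0.44)]
bay_a [([421.5, 195.5], 0.75), ([251.1, 206.7], 0.69)]
bay_b [([421.5, 195.5], 0.75), ([251.1, 206.7], 0.69)]
bay_b_window [([430.8, 187.8], 0.56)]
bay_b_stop [([436.7, 178.9], 0.82)]
bay_b_pads [([433.5, 190.1], 0.81)]
side [[-0.998, 0.047, -0.032, 0.501], [0.055, 0.626, -0.778, 1.113], [-0.017, -0.778, -0.628, 0.978], [0.0, 0.0, 0.0, 1.0]] 500.03712751769564
door [([433.3, 305.0], 0.9), ([319.9, 257.9], 0.66)]
knob_l [([440.1, 300.7], 0.56), ([426.9, 303.5], 0.5), ([322.0, 244.2], 0.48), ([323.9, 258.2], 0.45)]
knob_r [([440.1, 300.7], 0.56), ([426.9, 303.5], 0.5), ([322.0, 244.2], 0.48), ([323.9, 258.2], 0.45)]
bay_a [([323.4, 289.0], 0.98), ([308.2, 174.8], 0.73), ([225.6, 256.6], 0.25)]
bay_b [([323.4, 289.0], 0.98), ([308.2, 174.8], 0.73), ([225.6, 256.6], 0.25)]
bay_b_window [([304.8, 148.9], 0.79), ([321.6, 259.0], 0.74)]
bay_b_stop [([300.7, 136.3], 0.71)]
bay_b_pads [([306.4, 149.6], 0.56), ([307.7, 175.6], 0.3)]
wrist [[0.234, 0.939, 0.253, 0.077], [0.972, -0.226, -0.061, 0.626], [-0.0, 0.26, -0.966, 0.385], [0.0, 0.0, 0.0, 1.0]] 320.56312953526043
door []
knob_l []
knob_r []
bay_a []
bay_b []
bay_b_window []
bay_b_stop []
bay_b_pads []
```

View pics/top0.png

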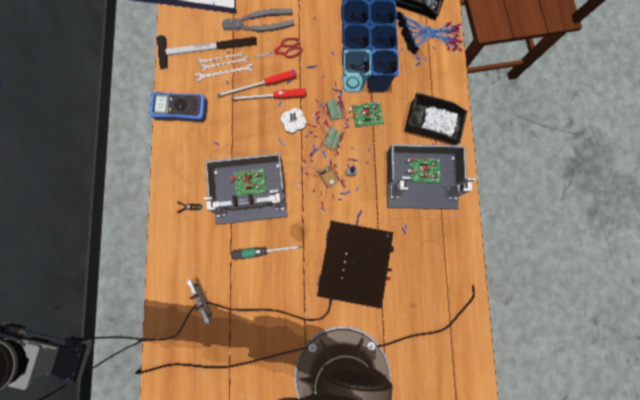

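View pics/side0.png

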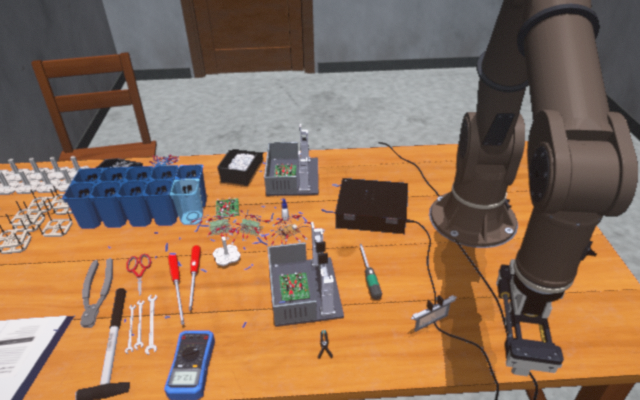

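Run:
```python
from h import *
t=shot('top');s=shot('side')
S=np.array([1/640,1/400])
T=lambda a,b:(tri([ray(t,np.array(a)*S),ray(s,np.array(b)*S)])*1000).round(1)
def z(a,b):
  X=tri([ray(t,np.array(a)*S),ray(s,np.array(b)*S)]);return (X*1000).round(1),(proj(t,X)-a).round(1)
for n,a,b in [('door',(238.7,201.7),(319.9,257.9)),('door2',(198,300.3),(433.3,305)),('kA',(235.4,200.7),(322,244.2)),('kB',(251.2,199.9),(323.9,258.2)),('kA2',(235.4,200.7),(323.9,258.2)),('kB2',(251.2,199.9),(322,244.2)),
 ('bayA',(251.1,206.7),(323.4,289)),('bayB',(421.5,195.5),(308.2,174.8)),('win',(430.8,187.8),(304.8,148.9)),('stop',(436.7,178.9),(300.7,136.3)),('pads',(433.5,190.1),(306.4,149.6))]: print(n,*z(a,b))
```

```text
door [466.4 258.3 118.6] [ 0.3 -1.7]
door2 [214.2 372.8  62.3] [ 0.  -0.1]
kA [461.  258.1 163.5] [ 0.3 -1.6]
kB [465.1 231.7  93.2] [-0.3  2. ]
kA2 [462.4 266.  126.3] [-0.1  0.4]
kB2 [463.5 224.8 133. ] [ 0. -0.]
bayA [465.5 246.4  -5.2] [-0.1  0.7]
bayB [ 486.2 -245.8    6.8] [-0.1  0.4]
win [ 490.8 -241.1  111.1] [ 0.1 -0.7]
stop [ 502.9 -242.   158.1] [ 0.1 -0.3]
pads [ 485.9 -250.7  102.2] [ 0.1 -0.6]
```

The top picture shows the door on the left bay (about 245,200), the empty bay at (425,178), and the look-alike in the foreground at (200,300). The side picture agrees: bay_a is at (305,285) and bay_b at (295,170). I'll move in for a wrist view.

Request:
carry_out(claw=[9,9,9,9,9,9,9,9,9,9,9,9,9,9,9,9,9,9,9,9], delta_pos=[[-1.95,-1.59,-0.5],[-1.95,-1.59,-0.5],[-1.95,-1.59,-0.5],[-1.95,-1.59,-0.5],[-1.95,-1.59,-0.5],[-1.95,-1.59,-0.5],[-1.95,-1.59,-0.5],[-1.95,-1.59,-0.5],[-1.95,-1.59,-0.5],[-1.95,-1.59,-0.5],[-1.95,-1.59,-0.5],[-1.95,-1.59,-0.5],[-1.95,-1.59,-0.5],[-1.95,-1.59,-0.5],[-1.95,-1.59,-0.5],[-1.95,-1.59,-0.5],[-1.95,-1.59,-0.5],[-1.95,-1.59,-0.5],[0,0,0],[0,0,0]], angular=[[0,0,0],[0,0,0],[0,0,0],[0,0,0],[0,0,0],[0,0,0],[0,0,0],[0,0,0],[0,0,0],[0,0,0],[0,0,0],[0,0,0],[0,0,0],[0,0,0],[0,0,0],[0,0,0],[0,0,0],[0,0,0],[0,0,-0.117],[0,0,-0.117]])

```text
clock: 3.45
position: [0.4208, 0.247, 0.317]
ee_rot: [-0.003, 3.141, 0.001]
force: [0.3, 1.3, -0.4]
width: 0.979
gripper_force: 0.0
```

Run:
```python
from h import *
s=arm.observe();print(s['clock'],s['position'],s['ee_rot'],s['force'])
p=shot('wrist','w1.png');print(p['T'].round(4).tolist())
for l in('door','knob_l','bay_a','bay_b_window','bay_b_stop'):
    print(l,[((np.array(r['centre'])*[640,400]).round(1).tolist(),round(r['conf'],2)) for r in arm.place_of(l,p)][:4])
```

```text
3.45 [0.42077547 0.24702056 0.31704507] [-2.70390533e-03  3.14104617e+00  5.83041965e-04] [ 0.28825038  1.26927184 -0.39119285]
[[-0.0006, 0.9654, 0.2607, 0.3504], [1.0, 0.0005, 0.0006, 0.2489], [0.0004, 0.2607, -0.9654, 0.4756], [0.0, 0.0, 0.0, 1.0]]
door []
knob_l [([346.1, 210.2], 0.66), ([296.5, 212.8], 0.63)]
bay_a [([0.0, 199.1], 0.83), ([322.9, 183.9], 0.66)]
bay_b_window []
bay_b_stop []
```

View pics/w1.png

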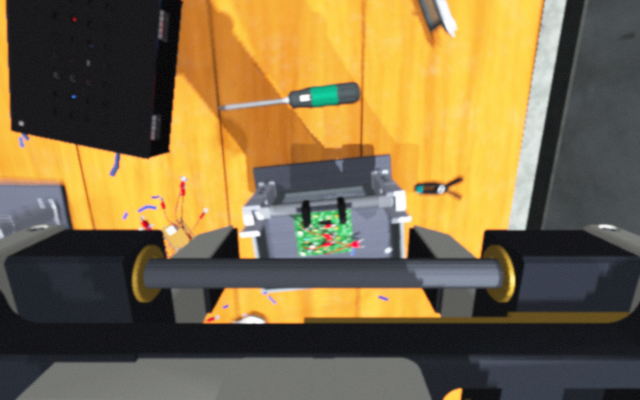

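The wrist view shows the door's two black knobs at about (306,211) and (341,209), with the bar running between the posts at (250,212) and (398,199). I'll enlarge it to measure position and yaw.

Run:
```python
from h import *
p=shot('wrist')
im=cv2.resize(p['frame'][150:260,235:415,::-1],None,fx=4.4,fy=4.4,interpolation=cv2.INTER_CUBIC);cv2.imwrite('pics/w1c.png',im)
S=np.array([1/640,1/400])
for c in [(346.1,210.2),(296.5,212.8)]: print((atz(p,np.array(c)*S,.1275)*1000).round(1))
for l in('knob_l','door','bay_a'):
  for r in arm.trace(l,p)[:3]:
    q=r['region'];ys,xs=np.where(q);print(l,r['conf'],xs.min(),xs.max(),ys.min(),ys.max(),q.sum(), cv2.minAreaRect(np.c_[xs,ys].astype(np.float32)))
```

```text
[462.3 276.  127.5]
[465.1 219.5 127.5]
knob_l 0.73 0 70 178 237 3294 ((35.0, 207.5), (59.0, 70.0), 90.0)
knob_l 0.52 253 309 201 228 239 ((282.2131042480469, 218.8443145751953), (27.05458641052246, 55.308937072753906), 78.46537780761719)
knob_l 0.51 335 391 198 225 255 ((363.0, 211.5), (27.0, 56.0), 90.0)
door 0.94 417 455 0 37 955 ((437.5406188964844, 17.201770782470703), (46.44308090209961, 27.60296630859375), 69.86369323730469)
door 0.71 253 390 185 227 2936 ((321.6426086425781, 207.13978576660156), (37.2940559387207, 137.6111602783203), 85.03025817871094)
bay_a 0.78 238 408 155 294 11959 ((322.6656494140625, 224.19033813476562), (127.60320281982422, 170.84780883789062), 84.23210906982422)
bay_a 0.73 0 70 178 237 3323 ((35.0, 207.5), (59.0, 70.0), 90.0)
bay_a 0.43 336 344 198 225 205 ((340.0, 211.5), (27.0, 8.0), 90.0)
```

View pics/w1c.png

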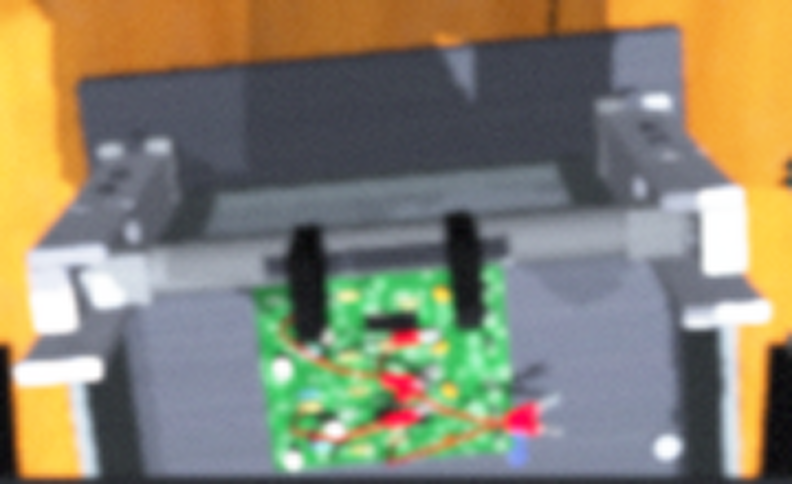

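The crop shows the bar from about (100,272) to (690,228). The knobs span x 290–325 and 447–480 and y from about 225 to 340, so the yaw is roughly 4.3°.

Run:
```python
from h import *
p=shot('wrist')
S=np.array([1/640,1/400])
def f(c,z): return (atz(p,(np.array(c)/4.4+[235,150])*S,z)*1000).round(1)
a,b=f((100,272),.110),f((690,228),.110);print('bar',a,b,np.degrees(np.arctan2(-(b-a)[0],(b-a)[1])),np.linalg.norm(b-a))
a,b=f((80,78),0.0),f((680,30),.0);print('floor edge',a,b,np.degrees(np.arctan2(-(b-a)[0],(b-a)[1])))
for n,xl,xr,y1,y2 in [('R',290,322,225,342),('L',447,478,210,328)]:
  print(n,f(((xl+xr)/2,y1),.114),f(((xl+xr)/2,y2),.145), 'wid',f((xl,y2),.145)[1],f((xr,y2),.145)[1])
# posts tops z=.150 rear flange white: (30..75, ~340?)
for c in[(20,370),(100,370),(690,315),(770,310)]: print('rear top',c,f(c,.150))
for c in[(30,265),(105,250),(700,190),(745,195)]: print('front flange',c,f(c,.125))
```

```text
bar [469.7 171.6 110. ] [457.6 331.5 110. ] 4.32745561807877 160.357163856187
floor edge [436.1 145.    0. ] [420.2 349.    0. ] 4.456690493820387
R [455.3 228.1 114. ] [476.7 229.5 145. ] wid 225.5 233.5
L [451.3 269.8 114. ] [473.1 268.5 145. ] wid 264.6 272.3
rear top (20, 370) [481.9 159.  150. ]
rear top (100, 370) [482.  178.8 150. ]
rear top (690, 315) [468.  323.8 150. ]
rear top (770, 310) [466.7 343.2 150. ]
front flange (30, 265) [462.8 156.7 125. ]
front flange (105, 250) [458.7 176.4 125. ]
front flange (700, 190) [443.  330.2 125. ]
front flange (745, 195) [444.4 341.8 125. ]
```

Request:
carry_out(claw=[6.8,6.8,6.8,6.8,6.8,6.8,6.8,6.8,6.8,6.8], delta_pos=[[-1.08,0.08,0],[-1.08,0.08,0],[-1.08,0.08,1.5],[-1.08,0.08,2.5],[0,0,3],[0,0,3],[0,0,2.5],[0,0,1.7],[0,0,1],[0,0,0]], angular=[[0,0,-0.037],[0,0,-0.037],[0,0,0],[0,0,0],[0,0,0],[0,0,0],[0,0,0],[0,0,0],[0,0,0],[0,0,0]])

```text
clock: 5.0
position: [0.4626, 0.2527, 0.1637]
ee_rot: [0.115, -3.138, 0.002]
force: [-0.4, -0.6, -0.2]
width: 0.743
gripper_force: 0.0
```

Run:
```python
from h import *
from scipy.spatial.transform import Rotation as R
s=arm.observe();print(s['clock'],s['position'],R.from_rotvec(s['ee_rot']).as_matrix()[:,1],s['force'])
p=shot('wrist','w2.png')
t=shot('top');sd=shot('side')
a=cv2.resize(sd['frame'][190:330,240:400,::-1],(480,420),interpolation=cv2.INTER_CUBIC)
b=cv2.resize(p['frame'][:,:,::-1],(320,200))
im=np.zeros((420,800,3),np.uint8);im[:,:480]=a;im[:200,480:]=b;cv2.imwrite('pics/c2.png',im)
```

```text
5.0 [0.46259657 0.2526852  0.16372539] [-0.07293115  0.99733635 -0.00112243] [-0.36751893 -0.58460334 -0.1774522 ]
```

View pics/c2.png

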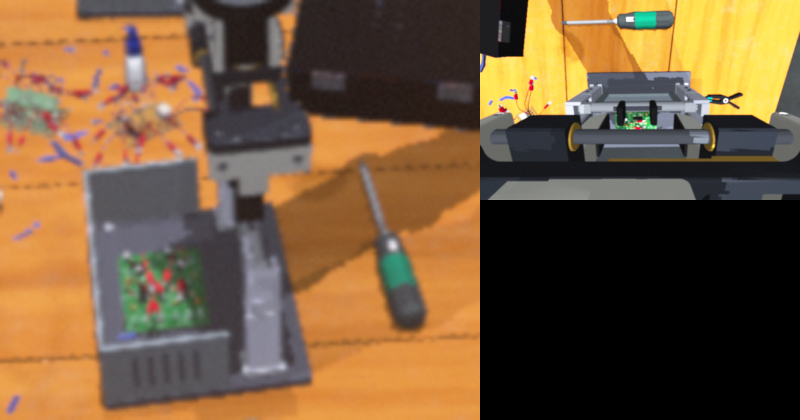

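The crop shows the gripper standing over the bar on bay_a, with both knobs between the fingers in the wrist view (about 622 and 652). I'm lowering now and will then squeeze.

Request:
carry_out(claw=[6.8,6.8,6.8,6.8,6.8,6.8,6.8], delta_pos=[[-0.13,-0.2,0.5],[0,0,1],[0,0,1],[0,0,0.9],[0,0,0.6],[0,0,0.4],[0,0,0]], angular=[[0,0,0],[0,0,0],[0,0,0],[0,0,0],[0,0,0],[0,0,0],[0,0,0]])

```text
clock: 5.85
position: [0.4643, 0.2509, 0.1201]
ee_rot: [0.115, -3.139, 0.001]
force: [0.9, -0.3, -0.0]
width: 0.74
gripper_force: 0.0
```

Request:
carry_out(claw=[5,2,2,2,2,2,2,2], delta_pos=[[0,0,0],[0,0,0],[0,0,0],[0,0,0],[0,0,0],[0,0,0],[0,0,0],[0,0,0]], angular=[[0,0,0],[0,0,0],[0,0,0],[0,0,0],[0,0,0],[0,0,0],[0,0,0],[0,0,0]], force=35)

```text
clock: 6.65
position: [0.4649, 0.2503, 0.1209]
ee_rot: [-0.114, 3.139, -0.001]
force: [0.2, -5.2, 4.8]
width: 0.318
gripper_force: 35.0
```

Request:
carry_out(claw=[2,2,2,2,2], delta_pos=[[0,0,-0.3],[0,0,-0.4],[0,0,-0.5],[0,0,-0.5],[0,0,0]], angular=[[0,0,0],[0,0,0],[0,0,0],[0,0,0],[0,0,0]])

```text
clock: 7.15
position: [0.4643, 0.2504, 0.1381]
ee_rot: [0.115, -3.139, 0.001]
force: [0.1, -5.5, -3.5]
width: 0.319
gripper_force: 34.9
```

Request:
carry_out(claw=[2,2,2,2,2,2], delta_pos=[[0,-0.1,-0.3],[0,-0.1,-0.8],[0,0,-1],[0,0,-1],[0,0,-1],[0,0,0]], angular=[[0,0,0],[0,0,0],[0,0,0],[0,0,0],[0,0,0],[0,0,0]])

```text
clock: 7.75
position: [0.4657, 0.2499, 0.1807]
ee_rot: [-0.115, 3.137, 0.003]
force: [0.1, -0.5, -3.0]
width: 0.313
gripper_force: 34.9
```

Request:
carry_out(claw=[2,2,2,2,2,2,2,2], delta_pos=[[0,0,-1.3],[0,0,-2],[0,0,-2.5],[0,0,-2.5],[0,0,-2.3],[0,0,-1.9],[0,0,-1.1],[0,0,0]], angular=[[0,0,0],[0,0,0],[0,0,0],[0,0,0],[0,0,0],[0,0,0],[0,0,0],[0,0,0]])

```text
clock: 8.55
position: [0.4653, 0.2494, 0.3158]
ee_rot: [-0.115, 3.138, 0.002]
force: [0.8, 0.9, -2.7]
width: 0.317
gripper_force: 34.9
```

Request:
carry_out(claw=[2,2,2,2,2,2,2,2,2,2,2,2,2,2,2,2,2,2,2,2], delta_pos=[[0.35,-1.2,0],[0.35,-2.1,0],[0.35,-2.8,0],[0.35,-2.9,0],[0.35,-2.9,0],[0.35,-2.9,0],[0.35,-2.9,0],[0.35,-2.9,0],[0.35,-2.9,0],[0.35,-2.9,0],[0.35,-2.9,0],[0.35,-2.9,0],[0.35,-2.9,0],[0.35,-2.9,0],[0.35,-2.9,0],[0.35,-2.8,0],[0.35,-2.4,0],[0.3,-2,0],[0,-1.2,0],[0,0,0]], angular=[[0,0,0],[0,0,0],[0,0,0],[0,0,0],[0,0,0],[0,0,0],[0,0,0],[0,0,0],[0,0,0],[0,0,0],[0,0,0],[0,0,0],[0,0,0],[0,0,0],[0,0,0],[0,0,0.036],[0,0,0.037],[0,0,0],[0,0,0],[0,0,0]])

```text
clock: 10.55
position: [0.4334, -0.2489, 0.3136]
ee_rot: [-0.006, -3.14, 0.0]
force: [0.6, 0.2, -2.0]
width: 0.316
gripper_force: 34.9
```

Run:
```python
from h import *
from scipy.spatial.transform import Rotation as R
s=arm.observe();print(s['clock'],s['position'],R.from_rotvec(s['ee_rot']).as_matrix()[:,1],s['force'],s['width'])
p=shot('wrist','w3.png')
np.save('w3T.npy',p['T']);np.save('w3K.npy',p['mtx'])
for l in('door','bay_b','bay_b_window','bay_b_stop','bay_b_pads'):
    print(l,[((np.array(r['centre'])*[640,400]).round(1).tolist(),round(r['conf'],2)) for r in arm.place_of(l,p)][:4])
```

```text
10.55 [ 0.43338384 -0.2488512   0.31361268] [ 3.68419523e-03  9.99993196e-01 -1.88251872e-04] [ 0.57924992  0.19159785 -2.02304028] 0.3160553031392063
door [([318.9, 231.1], 0.74)]
bay_b [([324.5, 195.8], 0.59)]
bay_b_window []
bay_b_stop [([319.2, 234.8], 0.8)]
bay_b_pads []
```

View pics/w3.png

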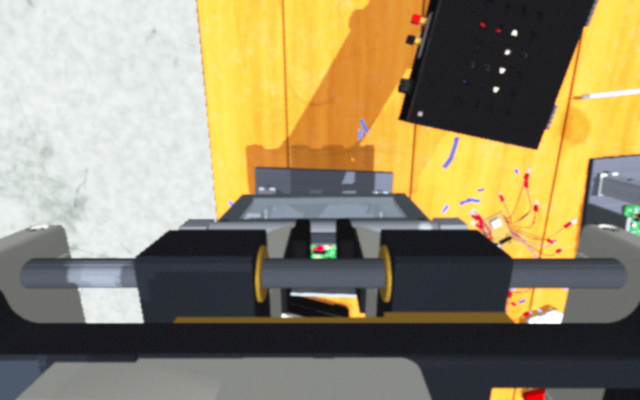

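The wrist view shows bay_b's base edge at (255,170)–(392,172), but the held door and the gripper hide its posts. Moving forward brings the posts up into view.

Request:
carry_out(claw=[2,2,2,2,2,2], delta_pos=[[-1,0,0],[-1.8,0,0],[-2,0,0],[-1.5,0,0],[-0.7,0,0],[0,0,0]], angular=[[0,0,0],[0,0,0],[0,0,0],[0,0,0],[0,0,0],[0,0,0]])

```text
clock: 11.45
position: [0.5063, -0.2464, 0.3143]
ee_rot: [0.002, -3.141, 0.0]
force: [-0.8, 0.4, -2.3]
width: 0.319
gripper_force: 34.9
```

Run:
```python
from h import *
from scipy.spatial.transform import Rotation as R
s=arm.observe();print(s['clock'],s['position'],R.from_rotvec(s['ee_rot']).as_matrix()[:,1],s['force'],s['width'])
p=shot('wrist','w4.png')
np.savez('w4.npz',T=p['T'],mtx=p['mtx'])
im=cv2.resize(p['frame'][110:260,220:420,::-1],None,fx=4,fy=4,interpolation=cv2.INTER_CUBIC);cv2.imwrite('pics/w4c.png',im)
for l in('door','bay_b','bay_b_window','bay_b_stop','bay_b_pads'):
    print(l,[((np.array(r['centre'])*[640,400]).round(1).tolist(),round(r['conf'],2)) for r in arm.place_of(l,p)][:4])
```

```text
11.45 [ 0.50626466 -0.24638897  0.31426311] [-1.55901068e-03  9.99998747e-01 -2.74818398e-04] [-0.81938452  0.41420455 -2.31576793] 0.31911992774829184
door [([322.6, 232.3], 0.94)]
bay_b [([320.7, 155.9], 0.74), ([321.7, 147.7], 0.6)]
bay_b_window [([322.4, 157.1], 0.74)]
bay_b_stop [([320.1, 168.9], 0.88), ([322.2, 229.3], 0.19)]
bay_b_pads [([289.8, 249.0], 0.68), ([454.0, 190.0], 0.57), ([320.1, 154.6], 0.56)]
```

View pics/w4c.png

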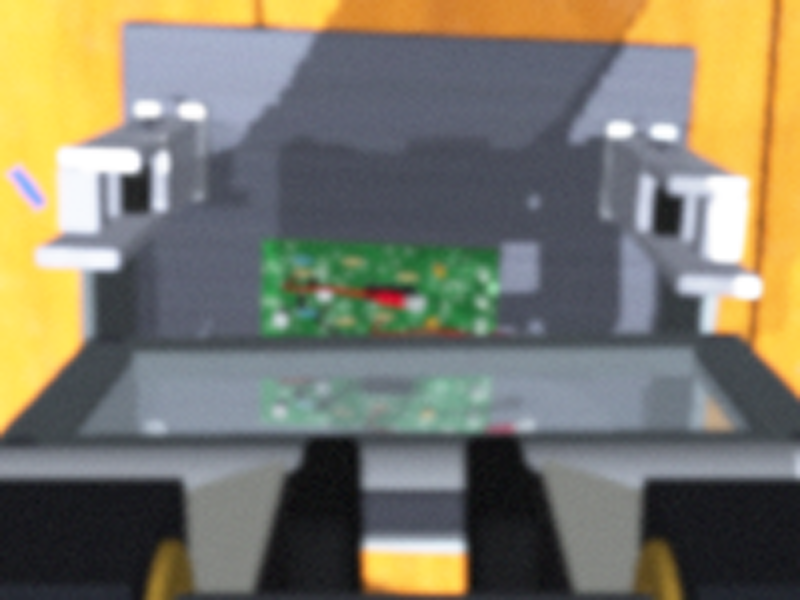

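The crop shows bay_b empty. The rear flange tops are at about (80,255) and (718,282), the front flanges at (100,158) and (712,183), and the base edge runs from (125,25) to (693,47).

Run:
```python
from h import *
p=dict(np.load('w4.npz'));S=np.array([1/640,1/400])
def f(c,z): return (atz(p,(np.array(c)/4+[220,110])*S,z)*1000)
def yaw(a,b): d=b-a;return np.degrees(np.arctan2(-d[0],d[1])).round(2)
print(p['T'][:3,3])
def pr(n,l,r,z):
  # image right = +y?
  a,b=f(l,z),f(r,z)
  print(n,a.round(1),b.round(1),'yaw',yaw(a,b),'dist',np.linalg.norm(b-a).round(1),'mid',((a+b)/2).round(1))
pr('base',(125,25),(693,47),0.0)
for dz in(-.005,0,.005):
  pr('rear mid',(80,255),(718,282),.150+dz)
  pr('rear outer',(37,255),(762,286),.150+dz)
  pr('rear chan edge',(80,243),(718,270),.150+dz)
  pr('front mid',(100,158),(712,183),.125+dz)
  pr('front outer',(59,158),(747,183),.125+dz)
q=arm.get_image('wrist')
for r in arm.place_of('bay_b_stop',q)[:1]:
  for z in (.145,.15,.155): print('stop',(atz(q,r['centre'],z)*1000).round(1))
for r in arm.place_of('bay_b_window',q)[:1]: print('win',(atz(q,r['centre'],.105)*1000).round(1))
for r in arm.place_of('bay_b',q)[:2]: print('bay',(atz(q,r['centre'],.0)*1000).round(1))
```

```text
[ 0.43608992 -0.24446038  0.47285592]
base [ 447.2 -347.4    0. ] [ 454.8 -143.4    0. ] yaw -2.14 dist 204.1 mid [ 451.  -245.4    0. ]
rear mid [ 502.  -330.9  145. ] [ 509.1 -164.4  145. ] yaw -2.45 dist 166.6 mid [ 505.6 -247.7  145. ]
rear outer [ 502.  -342.1  145. ] [ 510.2 -152.8  145. ] yaw -2.48 dist 189.5 mid [ 506.1 -247.5  145. ]
rear chan edge [ 498.8 -330.7  145. ] [ 505.9 -164.6  145. ] yaw -2.44 dist 166.2 mid [ 502.4 -247.7  145. ]
front mid [ 479.9 -330.2  120. ] [ 486.7 -161.7  120. ] yaw -2.32 dist 168.6 mid [ 483.3 -245.9  120. ]
front outer [ 479.9 -341.5  120. ] [ 486.7 -152.   120. ] yaw -2.06 dist 189.5 mid [ 483.3 -246.7  120. ]
rear mid [ 501.  -329.6  150. ] [ 508.  -165.6  150. ] yaw -2.45 dist 164.1 mid [ 504.5 -247.6  150. ]
rear outer [ 501.  -340.6  150. ] [ 509.1 -154.2  150. ] yaw -2.48 dist 186.6 mid [ 505.  -247.4  150. ]
rear chan edge [ 497.9 -329.4  150. ] [ 504.8 -165.8  150. ] yaw -2.44 dist 163.7 mid [ 501.4 -247.6  150. ]
front mid [ 479.3 -329.   125. ] [ 486.  -162.9  125. ] yaw -2.32 dist 166.2 mid [ 482.6 -245.9  125. ]
front outer [ 479.3 -340.1  125. ] [ 486.  -153.4  125. ] yaw -2.06 dist 186.8 mid [ 482.6 -246.7  125. ]
rear mid [ 500.  -328.3  155. ] [ 506.9 -166.9  155. ] yaw -2.45 dist 161.6 mid [ 503.4 -247.6  155. ]
rear outer [ 500.  -339.1  155. ] [ 507.9 -155.6  155. ] yaw -2.48 dist 183.7 mid [ 504.  -247.4  155. ]
rear chan edge [ 496.9 -328.1  155. ] [ 503.8 -167.   155. ] yaw -2.44 dist 161.2 mid [ 500.3 -247.6  155. ]
front mid [ 478.7 -327.8  130. ] [ 485.3 -164.1  130. ] yaw -2.32 dist 163.8 mid [ 482.  -245.9  130. ]
front outer [ 478.7 -338.7  130. ] [ 485.3 -154.7  130. ] yaw -2.06 dist 184.2 mid [ 482.  -246.7  130. ]
stop [ 496.5 -251.   145. ]
stop [ 495.6 -250.9  150. ]
stop [ 494.6 -250.8  155. ]
win [ 489.7 -243.4  105. ]
bay [ 486.3 -249.6    0. ]
```

Request:
carry_out(claw=[2,2,2,2,2,2,2,2,2,2], delta_pos=[[1,0,0],[1,-0.03,0],[0,0,1],[0,0,2],[0,0,2.2],[0,0,2.2],[0,0,2],[0,0,1.3],[0,0,0.7],[0,0,0]], angular=[[0,0,0.021],[0,0,0.022],[0,0,0],[0,0,0],[0,0,0],[0,0,0],[0,0,0],[0,0,0],[0,0,0],[0,0,0]])

```text
clock: 12.95
position: [0.4849, -0.2469, 0.2001]
ee_rot: [-0.067, -3.14, -0.0]
force: [0.1, 0.3, -2.5]
width: 0.315
gripper_force: 34.9
```

Run:
```python
from h import *
from scipy.spatial.transform import Rotation as R
s=arm.observe();print(s['clock'],s['position'],R.from_rotvec(s['ee_rot']).as_matrix()[:,1],s['force'],s['width'])
p=shot('wrist','w5.png')
sd=shot('side')
a=cv2.resize(sd['frame'][100:220,240:340,::-1],(350,420),interpolation=cv2.INTER_CUBIC)
b=cv2.resize(p['frame'][100:300,170:470,::-1],(450,300))
im=np.zeros((420,800,3),np.uint8);im[:,:350]=a;im[:300,350:]=b;cv2.imwrite('pics/c5.png',im)
```

```text
12.95 [ 0.48489679 -0.24685466  0.20005541] [4.29155833e-02 9.99078666e-01 2.66521693e-04] [ 0.07304209  0.25323948 -2.5352273 ] 0.31508303384883496
```

View pics/c5.png

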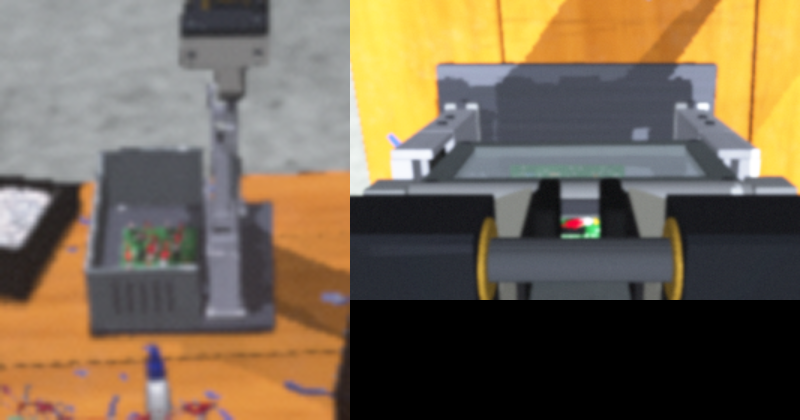

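The picture shows the panel centred between bay_b's posts (panel 432–732, posts about 415–755 in the crop). The side view agrees. I'm lowering to feeling height above the front flange.

Request:
carry_out(claw=[2,2,2,2,2,2,2], delta_pos=[[0,0,0.7],[0,0,1],[0,0,1],[0,0,0.8],[0,0,0.6],[0,0,0.4],[0,0,0]], angular=[[0,0,0],[0,0,0],[0,0,0],[0,0,0],[0,0,0],[0,0,0],[0,0,0]])

```text
clock: 13.75
position: [0.485, -0.2469, 0.1551]
ee_rot: [-0.067, -3.14, -0.0]
force: [0.1, 0.3, -2.8]
width: 0.316
gripper_force: 34.9
```

Request:
carry_out(claw=[2,2,2,2,2,2], delta_pos=[[-0.2,0,0],[-0.2,0,0],[-0.2,0,0],[-0.1,0,0],[-0.1,0,0],[0,0,0]], angular=[[0,0,0],[0,0,0],[0,0,0],[0,0,0],[0,0,0],[0,0,0]])

```text
clock: 14.35
position: [0.4934, -0.2474, 0.1557]
ee_rot: [0.067, 3.141, -0.0]
force: [-0.6, -0.4, -1.6]
width: 0.316
gripper_force: 34.9
```

Not touching yet; I'll keep feeling in small steps.

Request:
carry_out(claw=[2,2,2,2], delta_pos=[[-0.07,0,0],[-0.07,0,0],[-0.06,0,0],[0,0,0]], angular=[[0,0,0],[0,0,0],[0,0,0],[0,0,0]])

```text
clock: 14.75
position: [0.4953, -0.2475, 0.1557]
ee_rot: [0.067, 3.141, 0.0]
force: [0.6, -0.9, -3.9]
width: 0.318
gripper_force: 34.9
```

Request:
carry_out(claw=[2,2,2], delta_pos=[[-0.06,0,0],[-0.06,0,0],[0,0,0]], angular=[[0,0,0],[0,0,0],[0,0,0]])

```text
clock: 15.05
position: [0.4965, -0.2475, 0.1557]
ee_rot: [-0.067, -3.141, -0.0]
force: [-0.3, 0.3, -2.3]
width: 0.312
gripper_force: 34.9
```

Request:
carry_out(claw=[2,2,2], delta_pos=[[-0.06,0,0],[-0.06,0,0],[0,0,0]], angular=[[0,0,0],[0,0,0],[0,0,0]])

```text
clock: 15.35
position: [0.4971, -0.2475, 0.1556]
ee_rot: [-0.068, -3.14, -0.001]
force: [-1.7, 0.2, -0.8]
width: 0.316
gripper_force: 34.9
```

Request:
carry_out(claw=[2,2,2], delta_pos=[[-0.05,0,0],[-0.05,0,0],[0,0,0]], angular=[[0,0,0],[0,0,0],[0,0,0]])

```text
clock: 15.65
position: [0.4973, -0.2476, 0.1555]
ee_rot: [-0.068, -3.139, -0.001]
force: [-6.5, 0.9, 0.2]
width: 0.316
gripper_force: 35.0
```

Contact with the rear flange came at TCP x of about 0.497. I'll back off 1.5 mm from there and go down gently.

Request:
carry_out(claw=[2,2,2], delta_pos=[[0.2,0,0],[0.11,0,0],[0,0,0]], angular=[[0,0,0],[0,0,0],[0,0,0]])

```text
clock: 15.95
position: [0.496, -0.2475, 0.1559]
ee_rot: [0.067, 3.14, -0.0]
force: [-0.1, 0.7, -2.5]
width: 0.315
gripper_force: 34.9
```

Request:
carry_out(claw=[2,2,2,2,2,2], delta_pos=[[0,0,0.2],[0,0,0.2],[0,0,0.2],[0,0,0.2],[0,0,0.2],[0,0,0]], angular=[[0,0,0],[0,0,0],[0,0,0],[0,0,0],[0,0,0],[0,0,0]])

```text
clock: 16.55
position: [0.4953, -0.2474, 0.1453]
ee_rot: [-0.067, -3.14, -0.0]
force: [-0.4, -0.5, -2.5]
width: 0.312
gripper_force: 34.9
```

Request:
carry_out(claw=[2,2,2,2,2,2], delta_pos=[[0,0,0.2],[0,0,0.2],[0,0,0.2],[0,0,0.2],[0,0,0.1],[0,0,0]], angular=[[0,0,0],[0,0,0],[0,0,0],[0,0,0],[0,0,0],[0,0,0]])

```text
clock: 17.15
position: [0.4954, -0.2474, 0.1365]
ee_rot: [-0.067, -3.141, -0.0]
force: [-1.0, 0.3, -2.8]
width: 0.316
gripper_force: 34.9
```

Request:
carry_out(claw=[2,2,2,2,2], delta_pos=[[0,0,0.15],[0,0,0.15],[0,0,0.15],[0,0,0.15],[0,0,0]], angular=[[0,0,0],[0,0,0],[0,0,0],[0,0,0],[0,0,0]])

```text
clock: 17.65
position: [0.4954, -0.2474, 0.1305]
ee_rot: [-0.067, -3.14, -0.0]
force: [-0.5, 0.6, -2.1]
width: 0.313
gripper_force: 34.9
```

Request:
carry_out(claw=[2,2,2,2,2], delta_pos=[[0,0,0.1],[0,0,0.1],[0,0,0.1],[0,0,0.1],[0,0,0]], angular=[[0,0,0],[0,0,0],[0,0,0],[0,0,0],[0,0,0]])

```text
clock: 18.15
position: [0.4955, -0.2474, 0.1266]
ee_rot: [-0.067, -3.141, -0.0]
force: [-0.9, -0.5, -1.9]
width: 0.32
gripper_force: 34.9
```

Request:
carry_out(claw=[2,2,2,2], delta_pos=[[0,0,0.1],[0,0,0.1],[0,0,0.1],[0,0,0]], angular=[[0,0,0],[0,0,0],[0,0,0],[0,0,0]])

```text
clock: 18.55
position: [0.4956, -0.2475, 0.1238]
ee_rot: [0.067, 3.141, 0.0]
force: [-0.7, 0.4, 1.0]
width: 0.315
gripper_force: 34.9
```

Request:
carry_out(claw=[2,2,2,2], delta_pos=[[0,0,0.1],[0,0,0.1],[0,0,0.1],[0,0,0]], angular=[[0,0,0],[0,0,0],[0,0,0],[0,0,0]])

```text
clock: 18.95
position: [0.4957, -0.2475, 0.1208]
ee_rot: [0.067, 3.141, -0.0]
force: [-0.8, 0.9, 4.7]
width: 0.317
gripper_force: 35.0
```

Run:
```python
from h import *
for i in range(6):
    s=arm.observe();print(s['clock'],s['position'].round(4),s['force'].round(2));shot('top')
```

```text
18.95 [ 0.4957 -0.2475  0.1208] [-0.79  0.94  4.72]
19.0 [ 0.4956 -0.2475  0.1208] [-0.29  0.56  3.82]
19.05 [ 0.4957 -0.2475  0.1208] [-1.    0.37  4.63]
19.1 [ 0.4956 -0.2475  0.1208] [-1.4   0.49  5.39]
19.15 [ 0.4956 -0.2475  0.1208] [-1.03  1.04  4.74]
19.2 [ 0.4957 -0.2475  0.1208] [-1.1   1.65  4.51]
```

Request:
carry_out(claw=[2,2,2,2], delta_pos=[[0,0,0.06],[0,0,0.06],[0,0,0.06],[0,0,0]], angular=[[0,0,0],[0,0,0],[0,0,0],[0,0,0]])

```text
clock: 19.65
position: [0.4957, -0.2476, 0.1191]
ee_rot: [0.067, 3.141, -0.0]
force: [-0.4, 0.6, 7.0]
width: 0.32
gripper_force: 35.0
```

Run:
```python
from h import *
for i in range(5):
    s=arm.observe();print(s['clock'],s['position'].round(4),s['force'].round(2));shot('top')
```

```text
19.65 [ 0.4957 -0.2476  0.1191] [-0.44  0.61  7.03]
19.7 [ 0.4957 -0.2476  0.1191] [-1.49  0.48  6.39]
19.75 [ 0.4956 -0.2475  0.1191] [-1.36  0.5   5.99]
19.8 [ 0.4957 -0.2475  0.1191] [-1.47  0.71  6.37]
19.85 [ 0.4957 -0.2475  0.1191] [-1.57  1.03  6.5 ]
```

Request:
carry_out(claw=[2,2,4.2,4.2,4.2], delta_pos=[[0,0,0.04],[0,0,0],[0,0,0],[0,0,0],[0,0,0]], angular=[[0,0,0],[0,0,0],[0,0,0],[0,0,0],[0,0,0]])

```text
clock: 20.4
position: [0.4957, -0.2478, 0.1188]
ee_rot: [0.068, 3.14, -0.001]
force: [-1.5, 0.6, 6.1]
width: 0.454
gripper_force: 5.3
```

The knobs followed the fingers out past the wall line, so the pins are entering their windows. I'm opening fully.

Request:
carry_out(claw=[4.6,5,6.4,6.4,6.4,6.4], delta_pos=[[0,0,0],[0,0,0],[0,0,0],[0,0,0],[0,0,0],[0,0,0]], angular=[[0,0,0],[0,0,0],[0,0,0],[0,0,0],[0,0,0],[0,0,0]])

```text
clock: 21.0
position: [0.4954, -0.2474, 0.1183]
ee_rot: [-0.067, -3.141, -0.0]
force: [0.7, -0.6, 0.0]
width: 0.696
gripper_force: 0.0
```

Request:
carry_out(claw=[6.4,6.4,6.4,6.4,6.4,6.4,6.4,6.4], delta_pos=[[0,0,-0.5],[0,0,-1],[0,0,-2],[0,0,-3],[0,0,-3],[0,0,-3],[0,0,-2],[0,0,-0.5]], angular=[[0,0,0],[0,0,0],[0,0,0],[0,0,0],[0,0,0],[0,0,0],[0,0,0],[0,0,0]])

```text
clock: 21.8
position: [0.4965, -0.2483, 0.2717]
ee_rot: [0.068, 3.136, -0.002]
force: [0.8, 0.1, -0.3]
width: 0.697
gripper_force: 0.0
```

Request:
carry_out(claw=[9,9,9,9,9], delta_pos=[[1,0,-1],[1.5,0,-1],[1,0,-0.5],[0.5,0,0],[0,0,0]], angular=[[0,0,0],[0,0,0],[0,0,0],[0,0,0],[0,0,0]])

```text
clock: 22.3
position: [0.4547, -0.2456, 0.2932]
ee_rot: [-0.068, -3.141, -0.001]
force: [-0.3, 0.3, -1.0]
width: 0.978
gripper_force: 0.0
```

Run:
```python
from h import *
s=arm.observe();print(s['clock'],s['position'],s['force'],s['width'])
p=shot('wrist','w6.png')
im=cv2.resize(p['frame'][130:270,225:425,::-1],None,fx=4,fy=4,interpolation=cv2.INTER_CUBIC);cv2.imwrite('pics/w6c.png',im)
np.savez('w6.npz',T=p['T'],mtx=p['mtx'])
```

```text
22.3 [ 0.45469163 -0.24563786  0.29322797] [-0.27347362  0.33124526 -0.98793878] 0.9783750675706105
```

View pics/w6c.png

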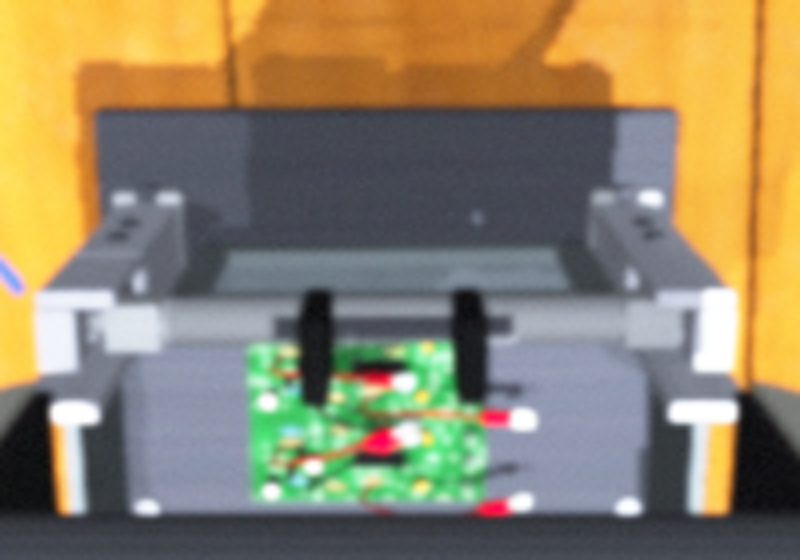

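The picture shows the bar level in both channels. The knobs, at (317,345) and (468,345), are centred and about 40 mm apart centre to centre, so both pins are fully out.

Run:
```python
from h import *
p=dict(np.load('w6.npz'));S=np.array([1/640,1/400])
f=lambda c,z:(atz(p,(np.array(c)/4+[225,130])*S,z)*1000).round(1)
print('knob centre dist',np.linalg.norm(f((317,400),.145)-f((468,400),.145)))
print(arm.sign_off())
```

```text
knob centre dist 38.54205495299904
the job is handed in; nothing more can be done
None
```

The door is off bay_a and hung in bay_b, and the job was handed in at about 22 s of the 51 s limit. In the last picture the bar sits level and the knobs measure about 38.5 mm apart (40 mm means pins fully out; the door on bay_a measured 39.2 mm the same way), so the pins look locked, but I did not tug the door to test it.

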